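# Unlock the pen-blank pallet and hold it level over its dock

### The arm

A 7-joint arm with a two-finger parallel gripper is mounted at the origin on a cart in front of the work surface, level with it; the furniture and walls round the work are solid. World frame = base frame: x ahead of the robot, y to its left, z up, the work surface at z = 0. Lengths are in m, angles in degrees, forces in N, time in s.
With the tool pointing down it reaches from about 0.425 to 0.875 m from the base axis. Payload 4.7 kg.
Tool frame: the origin (TCP) lies at the very end of the fingers, on their centre line; the grasp point (between the pads) lies 19 mm behind it; z points along the fingers, y is the line along which they close (so a half turn about z gives the same grasp; the last joint's range is limited). The gripper opens to 87 mm and grips with 3 to 60 N. Pads are 19 mm wide; open, the fingers measure 117 mm over their backs; the gripper's body (75 mm by 190 mm) begins 51 mm behind the grasp point.
Start: joints at [-70.353, 18.392, -4.016, 83.108, 1.295, 78.541, -3.26], TCP at [0.21, 0.615, 0.223] pointing down, gripper open.
Joint ranges: [-163.93, 163.93], [-17.29, 119.83], [-79.2, 71.16], [3.27, 140.29], [-89.18, 269.18], [5.43, 117.66], [-154.24, 154.24]. Speed limits (degrees/s): [147.25, 147.25, 180, 180, 180, 180, 180].

### API

Orientations are given as [roll, pitch, yaw] about the fixed x, y, z axes, in that order (R = Rz(yaw) Ry(pitch) Rx(roll)).
In Python, from plant import env gives the robot as it stands.
- The arm moves only by the tool drive_tool, never from a script. Its argument "series" is a list that holds one entry, the list of rows, each a list of 4 numbers: the shift along the tool's x, y, z in mm, then the turn about the tool's z in rad. In form: [[[tx, ty, tz, spin], ...]]. A call has 1 to 5 rows; each row is the pose to reach, as a shift and turn from the pose commanded when the call began, along the tool's axes at that moment; what a row does not reach only later rows make up. A row lasts 1/8 s, in which the tool goes at most 62.5 mm and 10.7 degrees, less where a joint would pass 70% of its speed; a pose out of reach is approached as far as the arm can. A call with a gripper value outside its range is refused whole. "gripper" is the finger opening in mm, from 0 to 87, set as the call begins (left out, the last holds). The fingers move at their own pace and stop on an object; the grip force is fixed at half the most. Time passes only in rows, so rows that repeat a pose let the fingers close. It gives the time, the measured TCP pose, the force, the opening and the grip force at its end, in the units of the state.
- env.read_state(): the state, without advancing time (a new reading comes with each control period).
- env.get_image(name): name is "scene" or "top"; returns a dict with "frame" (384x512x3 uint8, blue, green, red), "z_map" (384x512 float32, m along the optical axis (not along the pixel's ray), 0 where there is no reading), "fovy" (degrees; the focal length in pixels is half the picture's height over the tangent of half this angle, whatever the lens; pixels are square), "cx", "cy" (the principal point, pixels), "rvec" (rotation vector, rad) and "tvec" (3), from world to camera coordinates, as OpenCV has them. Camera axes: x right, y down, z forward; pixel columns grow to the right and rows downward; lengths in m; the calibration is good to about 2 mm. A picture is of the moment at which its call begins.
- env.hand_in(): hands the job in; it is judged then, once.
Trained networks look in the newest picture that a camera, given by its name, has taken for a name from the list of things; names that differ only in an ending like _2 or _b are one class to them, and where a whole thing is asked for, a point or a joint stands for the part that bears it (a point fixed in the world has none). Each returns a list of dicts, best first, with "p" (0 to 1); they miss things now and then, are a little off and sometimes report something else, mostly with a low value. They report only what shows in the picture. A call takes as long as a camera call. They do not tell look-alikes from the thing itself.
- env.search_frame(camera, name): "box" ([left, top, width, height] in pixels, round what is visible of it).
- env.cut_out(camera, name): "region" (384x512 bool, what is visible of it) and "box" ([left, top, width, height] in pixels, round what is visible of it).
- env.pinpoint(camera, name): "centre" ([column, row] in pixels: a listed point, or the origin of a listed thing).
The state is a dict: "clock": time; "qpos": joint angles; "joint_velocities": joint speeds; "joint_torque": joint torques, N m; "tcp_pos": TCP position; "eef_rot": TCP orientation; "contact_force": force on the tool from outside, world axes, zero at the start; "wrist_torque": the same for the moment, N m; "opening": finger opening in m; "finger_force": force on a finger pad.
Only numpy, scipy, OpenCV 4.12 (cv2) and the standard library are available. Lean on these libraries where they do the work, as an engineer would, in place of code of your own. Each camera call takes 0.05 s, during which the arm holds its last target. There are 200 camera calls.

### The job

A blue pallet of four pen blanks is locked onto its bench dock by the sprung orange wing knob in its middle. Push the knob down and, while it is down, turn it counter-clockwise as far as it goes (a bit less than a quarter turn, red dot to green dot), then lift the pallet by the knob straight up off its two pins. Finish holding it in the air, still and level, about 10 cm above the dock, so that the deck can be brushed clean underneath: do not put it down or let go, keep every blank lying in its channel, and leave the other things on the bench where they are.

Things in the scene. Friction and masses are not known exactly. Their poses are not given: they have to be found in the camera images.
- dock: Fixed grey metal block, 150 x 206 x 30 mm (x, y, z), with a low bolting flange on each y end (252 mm over all). Origin: centre of its underside on the bench, z up; four rest pads 30 mm above it carry the pallet, 2 mm over the flat deck. Two 8 mm dowel pins rise 9 mm above the pads at x = +-52, y = 0 mm. A keyhole slot (9 x 42 mm) in mid-deck takes the pallet's stud.
- pallet: Blue plate 140 x 200 x 8 mm on the pads, 10.5 mm holes over the pins, axes as the dock's; 0.57 to 0.77 kg with knob and blanks, balanced about the knob. Origin: centre of its underside, 30 mm above the dock's origin when seated. Four channels along x between 9 mm ribs, at y = +76, +50, -50, -76 mm. The knob's stud reaches 13.5 mm below the plate: lift 16 mm before any sideways move.
- knob_grip (a point): Grip point on the knob's axis, 54 mm above the pallet's underside, 84 mm above the bench when locked; turns with the knob. Orange wing: 16 mm thick along the point's x (grip across this), 48 mm long along y, from 19 mm below to 9 mm above the point. Below it a round black skirt, radius 27 mm, on which fingertips may push. All else on the pallet is 12 mm or more lower than the skirt's upper face.
- lock_plunger (a joint): Knob pushed down, m: 0 when locked, 0.009 at the bottom stop, -0.003 fully up (where the spring lifts it once released, or the pallet hangs from it). Spring: 8 N up at 0, 12.5 N at the bottom. A cross pin sits in a notch 5 mm deep: the knob turns only while held down more than about 6 mm, and the pallet lifts only after the turn.
- lock_knob (a joint): Turn of the knob on the pallet, rad, counter-clockwise from above positive. 0: locked (wing along the pallet's y, white mark at the red dot). 1.22: released, a firm stop (white mark at the green dot). Light friction, 0.04 N m; stays where it is left.
- blank_1: Loose maroon turned pen blank, 15 mm thick, 111 mm long along its own y axis, lying in the pallet's channel at pallet y = +76 mm, its length along the pallet's x axis. Origin: centre of its underside, 8 mm above the pallet's underside.
- blank_2: Loose maroon turned pen blank, 15 mm thick, 111 mm long along its own y axis, lying in the pallet's channel at pallet y = +50 mm, its length along the pallet's x axis. Origin: centre of its underside, 8 mm above the pallet's underside.
- blank_3: Loose maroon turned pen blank, 15 mm thick, 111 mm long along its own y axis, lying in the pallet's channel at pallet y = -50 mm, its length along the pallet's x axis. Origin: centre of its underside, 8 mm above the pallet's underside.
- blank_4: Loose maroon turned pen blank, 15 mm thick, 111 mm long along its own y axis, lying in the pallet's channel at pallet y = -76 mm, its length along the pallet's x axis. Origin: centre of its underside, 8 mm above the pallet's underside.
- paint_brush: Bystander: loose stub brush with a cream handle, 21 x 105 x 21, right of the dock (mm). Origin: centre of its underside. Leave it alone.
- tape_measure: Bystander: loose grey tape measure with a red button, 32 x 70 x 64, behind left (mm). Origin: centre of its underside. Leave it alone.
- sanding_block: Bystander: loose brown cork sanding block, 55 x 95 x 28, behind the dock (mm). Origin: centre of its underside. Leave it alone.
- dye_bottle: Bystander: loose dark blue dye bottle, 27 x 27 x 88, behind the dock to the right (mm). Origin: centre of its underside. Leave it alone.
There are look-alikes about, which are no part of the job. What is shaped like the blank_2 but yellow is not meant.

How it is judged:
By the outcome, as a careful person would: the job done as asked, in the order asked, and still so for the second after the job is handed in, while the arm keeps its last pose, push and grip.
It also fails if it takes over 42 s, if anything falls off the work surface, if the arm or the gripper's body presses on something with over 40 N, if the wrist force passes 120 N, or if a joint passes its speed limit or range.

## Working session

There is one attempt and no reset: what is moved stays moved. The work goes in short steps, Python scripts to look and compute and a tool call to move; the robot and the scene stay as the last step left them, time stands still between calls to the robot, and variables do not carry over. Pictures are saved under pics/ and viewed, at most 10 in all, crops included, and the job is handed in when it is done.

Besides the shell and the picture viewer there is one more tool, called after "Call:" as a command line: name --argument value ..., lists and objects as JSON in quotes. drive_tool: Moves the arm, as the interface text tells. Its arguments: {"type":"object","properties":{"series":{"type":"array"},"gripper":{"type":"number"}},"required":["series"]}

```bash
mkdir -p pics; cat > h.py <<'E'
import numpy as np, cv2
from plant import env
def P(im):
    f=im["frame"].shape[0]/2/np.tan(np.radians(im["fovy"])/2)
    K=np.array([[f,0,im["cx"]],[0,f,im["cy"]],[0,0,1.]])
    R=cv2.Rodrigues(np.array(im["rvec"],float))[0]; t=np.array(im["tvec"],float).reshape(3)
    return K,R,t
def back(im,u,v,z):  # depth -> world
    K,R,t=P(im); return R.T@(np.linalg.inv(K)@np.array([u,v,1.])*z-t)
def tri(ims,uvs):
    Ms=[]
    for im in ims:
        K,R,t=P(im); Ms.append(K@np.c_[R,t])
    X=cv2.triangulatePoints(Ms[0],Ms[1],np.array(uvs[0],float).reshape(2,1),np.array(uvs[1],float).reshape(2,1)).ravel()
    return X[:3]/X[3]
def cloud(im,mask):
    v,u=np.nonzero(mask&(im["z_map"]>0)); z=im["z_map"][v,u]
    K,R,t=P(im); p=np.linalg.inv(K)@np.c_[u,v,np.ones_like(u)].T*z
    return (R.T@(p-t[:,None])).T
E
python3 - <<'E'
from h import *
s=env.read_state(); print(s)
ims={c:env.get_image(c) for c in("scene","top")}
for c,im in ims.items():
    cv2.imwrite(f"pics/{c}0.png",im["frame"])
    print(c,im["fovy"],im["cx"],im["cy"],(-P(im)[1].T@P(im)[2]).round(3))
for n in("knob_grip","pallet","dock","blank_1"):
    r={c:env.pinpoint(c,n) for c in ims}
    for c in r: print(n,c,[(np.round(d["centre"],1).tolist(),round(d["p"],2)) for d in r[c][:5]])
    if r["scene"] and r["top"]: print(n,tri([ims["scene"],ims["top"]],[r["scene"][0]["centre"],r["top"][0]["centre"]]).round(4))
E
```

```text
{'clock': 0.0, 'qpos': array([-70.35245721,  18.44072133,  -4.01662356,  83.17328845,
         1.29491591,  78.54118434,  -3.25969858]), 'joint_velocities': array([ 0.13187998,  0.0568312 ,  0.03830415, -0.07876324,  0.0480504 ,
        0.03951998, -0.02653747]), 'joint_torque': array([-8.14252562e-04, -4.91283739e+01, -4.04363852e-01, -3.12530279e+01,
       -6.39329106e-02,  4.37381922e-02,  1.74016427e-04]), 'tcp_pos': array([0.20975912, 0.61464861, 0.22145697]), 'eef_rot': array([-1.79890048e+02,  5.24972040e-03,  1.61163497e+02]), 'contact_force': array([ 0.06760662, -0.27423201, -0.05551485]), 'wrist_torque': array([0.00953079, 0.01819477, 0.01513661]), 'finger_force': 0.0, 'opening': 0.08738308320055328}
scene 51.18287448595877 254.72185321995377 188.84776595085575 [ 0.018 -0.796  0.67 ]
top 52.345035032891246 249.56864351618142 194.26683496475957 [0.437 0.006 0.985]
knob_grip scene [([258.0, 206.9], 0.57)]
knob_grip top [([288.5, 220.2], 0.65)]
knob_grip [ 0.5476 -0.0775  0.0806]
pallet scene [([256.9, 219.7], 0.71), ([266.7, 224.3], 0.37), ([272.4, 176.9], 0.36)]
pallet top [([283.3, 223.9], 0.68)]
pallet [ 0.5464 -0.0705  0.0348]
dock scene [([255.8, 229.5], 0.95)]
dock top []
blank_1 scene [([186.4, 207.5], 0.73), ([268.6, 223.4], 0.71), ([240.6, 211.1], 0.59), ([235.1, 205.1], 0.58), ([275.4, 230.7], 0.53)]
blank_1 top [([267.0, 227.6], 0.81), ([311.1, 214.6], 0.72), ([305.9, 216.8], 0.71), ([257.5, 226.5], 0.64), ([210.5, 193.8], 0.47)]
blank_1 [0.4579 0.0011 0.0892]
```

```bash
python3 - <<'E'
from h import *
im=env.get_image("top")
m=env.cut_out("top","knob_grip"); print([(d["box"],round(d["p"],2)) for d in m[:3]])
hsv=cv2.cvtColor(im["frame"],cv2.COLOR_BGR2HSV)
a=np.zeros((384,512,3)); 
K,R,t=P(im)
full=np.ones((384,512),bool)
def ang(mask,lo,hi,name):
    c=cloud(im,mask); c=c[(c[:,2]>lo)&(c[:,2]<hi)&(np.linalg.norm(c[:,:2]-[.5476,-.0775],axis=1)<.16)]
    r=cv2.minAreaRect((c[:,:2]*1000).astype(np.float32)); print(name,len(c),r,np.median(c,0).round(4))
H,S,V=cv2.split(hsv)
org=(H>5)&(H<22)&(S>150)&(V>110); blue=(H>95)&(H<125)&(S>90)
ang(org,.07,.12,"orange"); ang(blue,.03,.06,"blue")
for n in("sanding_block","dye_bottle","tape_measure","paint_brush"):
    r=env.pinpoint("top",n)
    for d in r[:1]:
        u,v=d["centre"]; print(n,np.round(d["centre"]),back(im,u,v,im["z_map"][int(v),int(u)]).round(3))
cv2.imwrite("pics/crop.png",cv2.resize(im["frame"][140:300,190:390],None,fx=4,fy=3.75,interpolation=cv2.INTER_CUBIC)[:600])
E
```

```text
[([273.5, 210.2, 22.5, 22.2], 0.8)]
orange 104 ((545.2291870117188, -72.24612426757812), (15.914251327514648, 45.742462158203125), 14.903144836425781) [ 0.5448 -0.0688  0.0916]
blue 1855 ((546.27734375, -73.20088195800781), (139.1497802734375, 198.963134765625), 14.385520935058594) [ 0.5385 -0.0719  0.0376]
sanding_block [206. 145.] [0.743 0.128 0.026]
dye_bottle [323. 161.] [ 0.703 -0.169  0.029]
tape_measure [137. 156.] [0.704 0.296 0.052]
paint_brush [204. 145.] [0.744 0.134 0.026]
```

View pics/scene0.png

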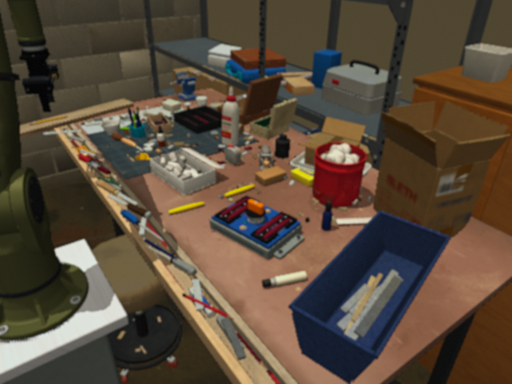

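View pics/crop.png

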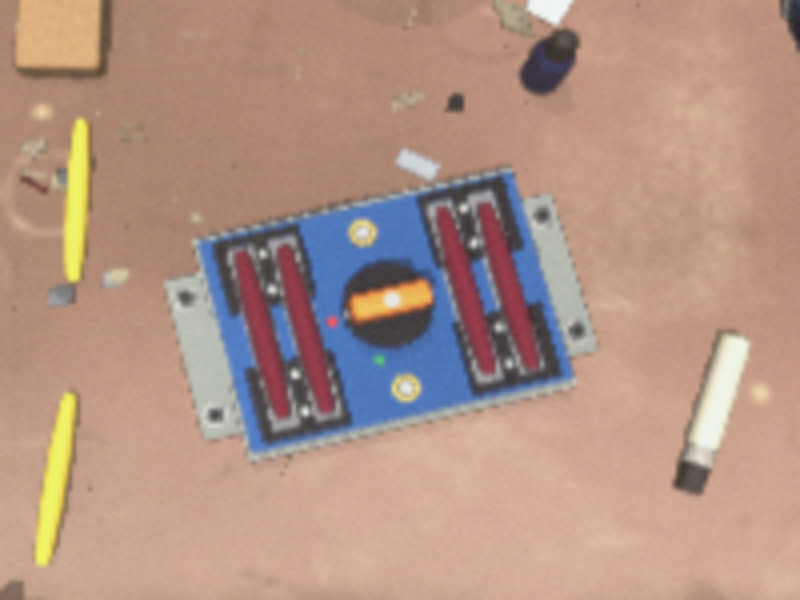

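The scene view shows the pallet at about (256,222), with the brush in front of it at (285,280), the bottle at (326,217), and yellow look-alikes to its left. In the top crop the knob is locked: its wing lies along pallet y, the red dot is to its left and the green dot below left. The pallet yaw is about +14.5°. The knob is at about (0.546, -0.073), and its triangulated height of 0.081 agrees with the stated 0.084.

```bash
cat >> h.py <<'E'
def delta(target,yaw,pos=None,yaw0=None):
    s=env.read_state(); pos=s["tcp_pos"] if pos is None else np.array(pos); y0=s["eef_rot"][2] if yaw0 is None else yaw0
    a=np.radians(y0); R=np.array([[np.cos(a),np.sin(a),0],[np.sin(a),-np.cos(a),0],[0,0,-1]])
    d=R.T@(np.array(target)-pos)*1000
    return d.round(1), round(float(np.radians(-((yaw-y0+180)%360-180))),4)
E
python3 - <<'E'
from h import *
im=env.get_image("scene")
H,S,V=cv2.split(cv2.cvtColor(im["frame"],cv2.COLOR_BGR2HSV))
for n,m,lo,hi in(("orange",(H>5)&(H<22)&(S>150)&(V>110),.06,.12),("blue",(H>95)&(H<125)&(S>90),.03,.045)):
    c=cloud(im,m); c=c[(c[:,2]>lo)&(c[:,2]<hi)&(np.linalg.norm(c[:,:2]-[.546,-.073],axis=1)<.15)]
    print(n,len(c),cv2.minAreaRect((c[:,:2]*1000).astype(np.float32)),c.min(0),c.max(0))
p0=[.21,.615,.223]
for t,y in(([.45,.42,.22],139),([.546,.12,.22],118),([.546,-.073,.2],104.5)): print(t,delta(t,y,p0,161.16))
E
```

```text
orange 159 ((543.8743896484375, -71.62876892089844), (16.951311111450195, 49.05656814575195), 14.258172035217285) [ 0.53286391 -0.0964198   0.06927649] [ 0.5571874  -0.04682434  0.09767239]
blue 860 ((544.7816162109375, -72.89120483398438), (140.99732971191406, 198.1935577392578), 14.841811180114746) [ 0.45226504 -0.18417267  0.03008537] [0.63582774 0.00674001 0.04492903]
[0.45, 0.42, 0.22] (array([-290.1, -107.1,    3. ]), 0.3868)
[0.546, 0.12, 0.22] (array([-477.8, -360. ,    3. ]), 0.7533)
[0.546, -0.073, 0.2] (array([-540.2, -542.6,   23. ]), 0.9889)
```

Call:
drive_tool --series '[[[-58,-21,0,0.08],[-116,-43,1,0.16],[-174,-64,2,0.24],[-232,-86,2,0.31],[-290,-107,3,0.39]]]' --gripper 87

```text
clock: 1.48
tcp_pos: [0.4513, 0.419, 0.22]
eef_rot: [179.9, -0.0, 138.7]
contact_force: [0.9, 0.8, -0.3]
opening: 0.0869
finger_force: 0.0
```

```bash
python3 - <<'E'
from h import *
s=env.read_state(); print(s["clock"],s["tcp_pos"],s["eef_rot"],s["qpos"].round(1))
for t,y in(([.546,.12,.22],118),([.545,-.0727,.2],104.5)): print(t,delta(t,y))
E
```

```text
1.475 [0.45128677 0.41895692 0.22001432] [ 1.79937095e+02 -2.22393147e-03  1.38674567e+02] [-52.1  14.1   8.1  89.   -2.   77.    4.9]
[0.546, 0.12, 0.22] (array([-268.5, -162. ,    0. ]), 0.3608)
[0.545, -0.0727, 0.2] (array([-395. , -307.3,   20. ]), 0.5965)
```

Call:
drive_tool --series '[[[-54,-33,0,0.07],[-108,-66,0,0.14],[-162,-98,0,0.22],[-216,-130,0,0.29],[-268,-162,0,0.36]]]'

```text
clock: 2.1
tcp_pos: [0.5451, 0.1206, 0.22]
eef_rot: [179.9, -0.0, 118.1]
contact_force: [1.4, -0.6, 0.4]
opening: 0.0871
finger_force: 0.0
```

```bash
python3 - <<'E'
from h import *
s=env.read_state(); print(s["clock"],s["tcp_pos"],s["eef_rot"],s["qpos"].round(1))
print(delta([.545,-.0727,.14],104.5))
E
```

```text
2.1 [0.545138   0.12064884 0.21995526] [ 1.79931273e+02 -6.33877174e-03  1.18068702e+02] [-34.9   7.2  21.6  97.5  -2.8  75.8  15.3]
(array([-170.5,  -91.1,   80. ]), 0.2368)
```

Call:
drive_tool --series '[[[-50,-26,5,0.07],[-100,-53,20,0.14],[-150,-80,50,0.2],[-170.5,-91,80,0.237],[-170.5,-91,80,0.237]]]'

```text
clock: 2.72
tcp_pos: [0.5428, -0.0733, 0.1375]
eef_rot: [-179.7, -0.0, 104.3]
contact_force: [-0.0, -0.1, -0.0]
opening: 0.0868
finger_force: 0.0
```

```bash
python3 - <<'E'
from h import *
im=env.get_image("scene"); r=env.pinpoint("scene","knob_grip")
s=env.read_state(); print(s["clock"],s["tcp_pos"],s["eef_rot"],s["qpos"].round(1),r[:1])
print(delta([.545,-.0727,.07],104.5))
cv2.imwrite("pics/s1.png",cv2.resize(im["frame"][140:290,160:360],None,fx=4,fy=4,interpolation=cv2.INTER_CUBIC))
E
```

```text
2.825 [ 0.54541964 -0.0697867   0.14004747] [ 1.79961471e+02 -3.29129655e-02  1.04665664e+02] [-23.   10.1  30.6 104.6  -5.6  66.8  24.1] [{'centre': [253.8, 205.1], 'p': 0.71}]
(array([-2.7, -1.1, 70. ]), 0.0029)
```

View pics/s1.png

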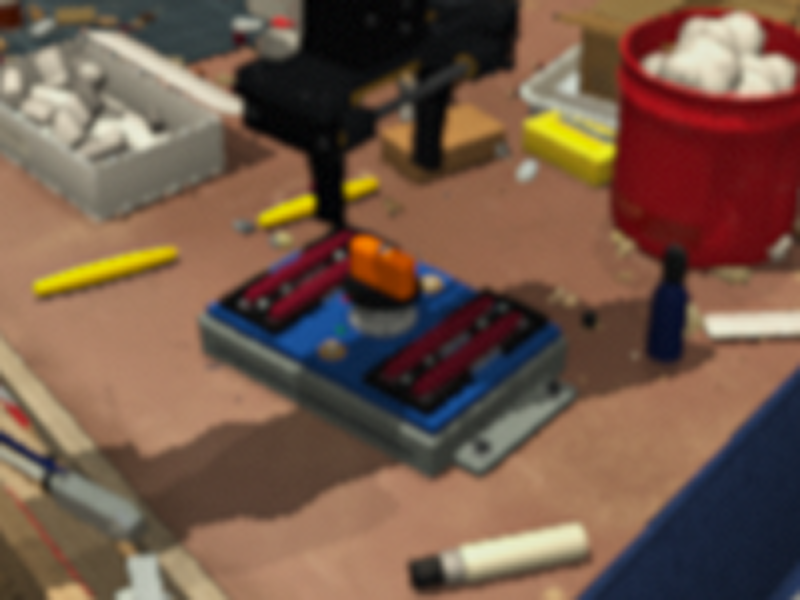

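The fingers straddle the wing and sit above it: the finger tips are at crop (330,222) and (430,165), the wing at (383,268). I'll go down and let the arm settle.

Call:
drive_tool --series '[[[0,0,25,0],[0,0,45,0],[0,0,55,0],[0,0,55,0],[0,0,55,0]]]' --gripper 60

```text
clock: 3.45
tcp_pos: [0.5459, -0.0704, 0.0857]
eef_rot: [179.9, 0.0, 104.7]
contact_force: [0.4, -0.2, -0.2]
opening: 0.0605
finger_force: 0.0
```

```bash
python3 - <<'E'
from h import *
im=env.get_image("scene")
s=env.read_state(); print(s["clock"],s["tcp_pos"],s["eef_rot"],s["contact_force"],s["opening"])
print(delta([.545,-.0727,.067],104.5))
cv2.imwrite("pics/s2.png",cv2.resize(im["frame"][150:270,190:340],None,fx=5,fy=5,interpolation=cv2.INTER_CUBIC))
E
```

```text
3.5 [ 0.54590793 -0.07050511  0.0856715 ] [1.79887374e+02 1.52278601e-02 1.04639352e+02] [-0.37689651  0.37704342 -0.41322688] 0.06026185305444389
(array([-1.9, -1.4, 18.7]), 0.0024)
```

View pics/s2.png

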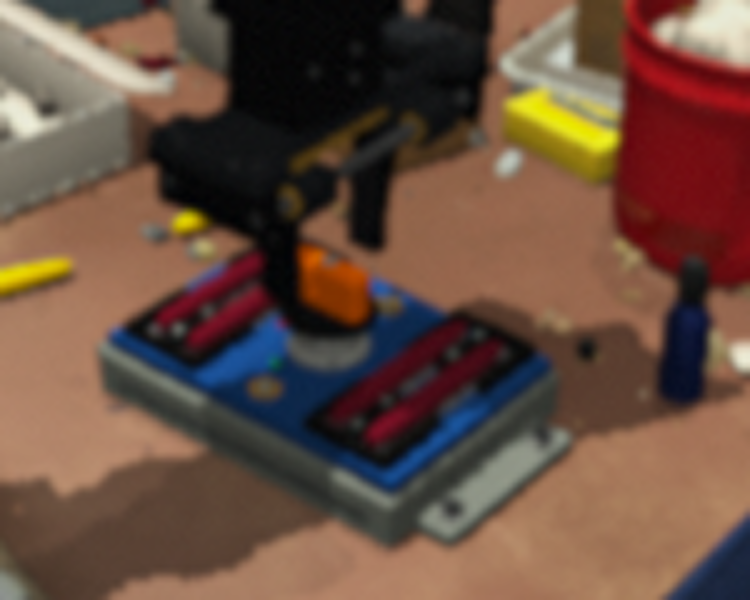

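The fingers straddle the wing at crop (285,290) and (368,240). I'll correct by the small offset, go down and close.

Call:
drive_tool --series '[[[-2,-1.4,8,0],[-2,-1.4,15,0],[-2,-1.4,17.5,0],[-2,-1.4,17.5,0],[-2,-1.4,17.5,0]]]'

```text
clock: 4.12
tcp_pos: [0.5443, -0.0731, 0.0672]
eef_rot: [180.0, 0.0, 104.6]
contact_force: [1.0, 0.2, 0.2]
opening: 0.0597
finger_force: 0.0
```

Call:
drive_tool --series '[[[0,0,0,0],[0,0,0,0],[0,0,0,0],[0,0,0,0],[0,0,0,0]]]' --gripper 0

```text
clock: 4.75
tcp_pos: [0.5456, -0.0726, 0.0673]
eef_rot: [179.8, 0.0, 104.6]
contact_force: [8.9, 1.8, -7.1]
opening: 0.0182
finger_force: 4.3
```

Call:
drive_tool --series '[[[0,0,0,0],[0,0,0,0],[0,0,0,0]]]'

```text
clock: 5.12
tcp_pos: [0.5466, -0.0724, 0.0673]
eef_rot: [179.7, 0.1, 104.6]
contact_force: [6.2, 0.5, -5.8]
opening: 0.0157
finger_force: 30.0
```

Call:
drive_tool --series '[[[0,1.5,2,0],[0,1.5,4,0],[0,1.5,6,0],[0,1.5,7.5,0],[0,1.5,7.5,0]]]'

```text
clock: 5.75
tcp_pos: [0.547, -0.0724, 0.0614]
eef_rot: [179.8, -0.0, 104.6]
contact_force: [-0.3, 1.2, 9.9]
opening: 0.0156
finger_force: 30.0
```

Call:
drive_tool --series '[[[0,0,1.5,0],[0,0,3,0],[0,0,4.5,0],[0,0,4.5,0],[0,0,4.5,0]]]'

```text
clock: 6.38
tcp_pos: [0.5472, -0.0724, 0.058]
eef_rot: [179.8, -0.0, 104.6]
contact_force: [-2.9, 2.0, 17.0]
opening: 0.0159
finger_force: 30.0
```

Call:
drive_tool --series '[[[0,0,1,0],[0,0,1,-0.07],[0,0,1,-0.17],[0,0,1,-0.27],[0,0,1,-0.37]]]'

```text
clock: 7.0
tcp_pos: [0.5472, -0.0724, 0.0579]
eef_rot: [179.8, 0.0, 126.0]
contact_force: [-5.8, 1.3, 22.3]
opening: 0.0157
finger_force: 30.0
```

```bash
python3 - <<'E'
from h import *
im=env.get_image("top")
s=env.read_state(); print(s["clock"],s["tcp_pos"],s["eef_rot"],s["contact_force"],s["wrist_torque"],s["opening"],s["qpos"].round(1))
cv2.imwrite("pics/s3.png",cv2.resize(im["frame"][150:290,200:360],None,fx=4,fy=4,interpolation=cv2.INTER_CUBIC))
E
```

```text
7.05 [ 0.54715864 -0.07250349  0.05792437] [1.79813395e+02 1.83305811e-02 1.26185402e+02] [-5.88842596  2.24179763 22.71056217] [ 0.2278838   1.51710827 -0.00816541] 0.015510934005893021 [-18.6  15.5  26.6 108.8  -8.3  57.5  47.9]
```

View pics/s3.png

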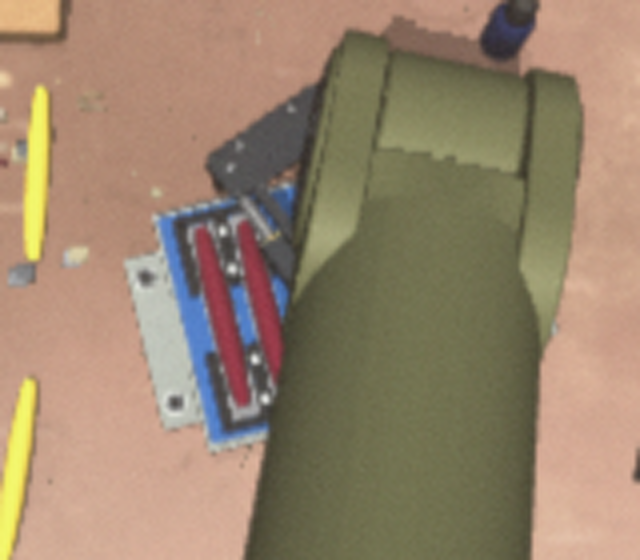

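The picture shows the pallet still seated (blue edge at 185,330) and the arm covering the knob. The knob turns with hardly any torque.

Call:
drive_tool --series '[[[0,0,0,-0.12],[0,0,0,-0.24],[0,0,0,-0.36],[0,0,0,-0.48],[0,0,0,-0.6]]]'

```text
clock: 7.68
tcp_pos: [0.5471, -0.0727, 0.0579]
eef_rot: [179.9, 0.1, 160.4]
contact_force: [-6.1, 1.3, 21.1]
opening: 0.0156
finger_force: 30.0
```

Call:
drive_tool --series '[[[0,0,0,-0.08],[0,0,0,-0.16],[0,0,0,-0.23],[0,0,0,-0.25],[0,0,0,-0.25]]]'

```text
clock: 8.3
tcp_pos: [0.547, -0.0728, 0.0579]
eef_rot: [179.9, 0.2, 174.5]
contact_force: [-4.7, 1.3, 22.4]
opening: 0.016
finger_force: 30.0
```

```bash
python3 - <<'E'
from h import *
s=env.read_state(); print(s["clock"],s["tcp_pos"],s["eef_rot"],s["contact_force"],s["wrist_torque"],s["opening"],s["qpos"].round(1))
E
```

```text
8.3 [ 0.54703843 -0.0728181   0.05792061] [1.79927406e+02 1.50112311e-01 1.74503996e+02] [-4.74552816  1.33578605 22.37507925] [ 0.21796938  1.48110531 -0.00879011] 0.015959515592009827 [-12.5  14.9  19.7 108.6  -6.   57.3  94.3]
```

Call:
drive_tool --series '[[[0,0,0,-0.02],[0,0,0,-0.04],[0,0,0,-0.05],[0,0,0,-0.05]]]'

```text
clock: 8.8
tcp_pos: [0.5471, -0.0728, 0.0579]
eef_rot: [179.9, 0.2, 177.2]
contact_force: [-5.7, 1.8, 20.5]
opening: 0.0161
finger_force: 30.0
```

```bash
python3 - <<'E'
from h import *
s=env.read_state(); print(s["clock"],s["tcp_pos"],s["eef_rot"],s["contact_force"],s["wrist_torque"],s["opening"])
E
```

```text
8.8 [ 0.5471408  -0.07275223  0.05788589] [1.79896068e+02 1.72899906e-01 1.77236444e+02] [-5.65175564  1.82845075 20.49016697] [ 0.32899801  1.36981036 -0.60789518] 0.016095738322707186
```

The stop shows up as -0.61 N m of torque. I'll ease off the torque and the side load, then let the spring lift the knob.

Call:
drive_tool --series '[[[0.5,0,0,0.03],[1,0,-4,0.035],[1,0,-8,0.035],[1,0,-12,0.035],[1,0,-14,0.035]]]'

```text
clock: 9.43
tcp_pos: [0.5467, -0.0728, 0.0701]
eef_rot: [180.0, 0.3, 175.3]
contact_force: [2.6, 0.1, 5.2]
opening: 0.0157
finger_force: 30.0
```

```bash
python3 - <<'E'
from h import *
s=env.read_state(); print(s["clock"],s["tcp_pos"],s["eef_rot"],s["contact_force"],s["wrist_torque"],s["opening"])
E
```

```text
9.425 [ 0.54666621 -0.07278776  0.07005496] [179.96433808   0.25723629 175.32037462] [2.58231125 0.11019264 5.22560563] [ 0.03710901 -0.38665638 -0.24850369] 0.015689773217014164
```

Call:
drive_tool --series '[[[-0.4,0,-2,0.01],[-0.4,0,-4,0.01],[-0.4,0,-6,0.01],[-0.4,0,-8,0.01],[-0.4,0,-10,0.01]]]'

```text
clock: 10.05
tcp_pos: [0.5446, -0.0721, 0.0765]
eef_rot: [180.0, -0.1, 174.8]
contact_force: [4.5, 0.7, -8.0]
opening: 0.0161
finger_force: 30.0
```

```bash
python3 - <<'E'
from h import *
im=env.get_image("scene")
s=env.read_state(); print(s["clock"],s["tcp_pos"],s["eef_rot"],s["contact_force"],s["wrist_torque"],s["opening"])
cv2.imwrite("pics/s4.png",cv2.resize(im["frame"][150:270,190:340],None,fx=5,fy=5,interpolation=cv2.INTER_CUBIC))
E
```

```text
10.1 [ 0.5445264  -0.07219509  0.07699519] [ 1.79992948e+02 -7.17194727e-02  1.74817122e+02] [ 3.16412114  0.69711008 -7.37404783] [ 0.16280877 -0.96189552  0.01902621] 0.016189606651990974
```

View pics/s4.png

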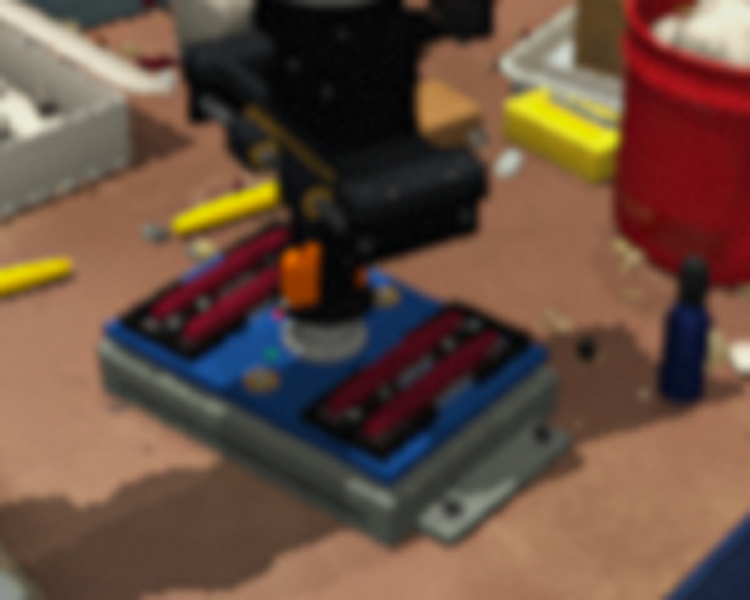

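The pallet has started to lift (its rim, at crop (240,400), is clear of the block) and the blanks are still in place. I'll trim out the small +x pin load and keep lifting slowly.

Call:
drive_tool --series '[[[-1.5,0,0,0],[-1.5,0,-2,0],[-1.5,0,-4,0],[-1.5,0,-4,0]]]'

```text
clock: 10.6
tcp_pos: [0.5462, -0.0729, 0.0822]
eef_rot: [-180.0, -0.0, 174.8]
contact_force: [0.1, 0.3, -6.5]
opening: 0.0158
finger_force: 30.0
```

```bash
python3 - <<'E'
from h import *
s=env.read_state(); print(s["clock"],s["tcp_pos"],s["eef_rot"],s["contact_force"],s["wrist_torque"],s["opening"])
E
```

```text
10.6 [ 0.54620479 -0.07294871  0.0821569 ] [-1.79999783e+02 -2.47858420e-02  1.74784560e+02] [ 0.09606929  0.3449285  -6.52142277] [-0.00387667 -0.02214315 -0.00331028] 0.015825345078296162
```

Call:
drive_tool --series '[[[0,0,-3,0],[0,0,-7,0],[0,0,-13,0],[0,0,-20,0],[0,0,-27,0]]]'

```text
clock: 11.22
tcp_pos: [0.5467, -0.0728, 0.1097]
eef_rot: [180.0, 0.0, 174.8]
contact_force: [-0.6, 0.2, -6.3]
opening: 0.0158
finger_force: 30.0
```

Call:
drive_tool --series '[[[0,0,-8,0],[0,0,-17,0],[0,0,-26,0],[0,0,-34,0],[0,0,-41,0]]]'

```text
clock: 11.85
tcp_pos: [0.5466, -0.0728, 0.1507]
eef_rot: [180.0, 0.0, 174.8]
contact_force: [0.9, -0.6, -6.1]
opening: 0.0156
finger_force: 30.0
```

Call:
drive_tool --series '[[[0,0,-7,0],[0,0,-13,0],[0,0,-17,0],[0,0,-19,0],[0,0,-20,0]]]'

```text
clock: 12.48
tcp_pos: [0.5464, -0.0728, 0.17]
eef_rot: [180.0, -0.0, 174.8]
contact_force: [0.1, 0.0, -5.6]
opening: 0.0156
finger_force: 30.0
```

Call:
drive_tool --series '[[[0,0,0,0],[0,0,0,0],[0,0,0,0],[0,0,0,0],[0,0,0,0]]]'

```text
clock: 13.1
tcp_pos: [0.5465, -0.0728, 0.1701]
eef_rot: [180.0, 0.0, 174.8]
contact_force: [-0.0, -0.6, -7.1]
opening: 0.0157
finger_force: 30.0
```

```bash
python3 - <<'E'
from h import *
im=env.get_image("scene"); tp=env.get_image("top")
s=env.read_state(); print(s["clock"],s["tcp_pos"],s["eef_rot"],s["contact_force"],s["wrist_torque"],s["opening"],abs(s["joint_velocities"]).max())
for im_ in(im,tp):
    H,S,V=cv2.split(cv2.cvtColor(im_["frame"],cv2.COLOR_BGR2HSV))
    c=cloud(im_,(H>95)&(H<125)&(S>90)); c=c[(c[:,2]>.12)&(c[:,2]<.155)&(np.linalg.norm(c[:,:2]-[.546,-.073],axis=1)<.13)]
    c=c[abs(c[:,2]-np.median(c[:,2]))<.006]
    A=np.c_[c[:,:2]-[.546,-.073],np.ones(len(c))]; k=np.linalg.lstsq(A,c[:,2],rcond=None)[0]
    print(len(c),"tilt deg",np.degrees(k[:2]),"top z",k[2])
cv2.imwrite("pics/s5.png",cv2.resize(im["frame"][110:260,160:360],None,fx=4,fy=4,interpolation=cv2.INTER_CUBIC))
E
```

```text
13.2 [ 0.5464906  -0.07276492  0.17005152] [1.79997241e+02 8.84933985e-04 1.74799622e+02] [ 0.63480593  0.18620315 -8.41492773] [ 0.03934957 -0.01290275  0.04278058] 0.015501053117765128 0.05434330176865684
812 tilt deg [0.33534334 0.48754992] top z 0.13944611994465675
391 tilt deg [-0.2009744   0.09562368] top z 0.13742115002137134
```

View pics/s5.png

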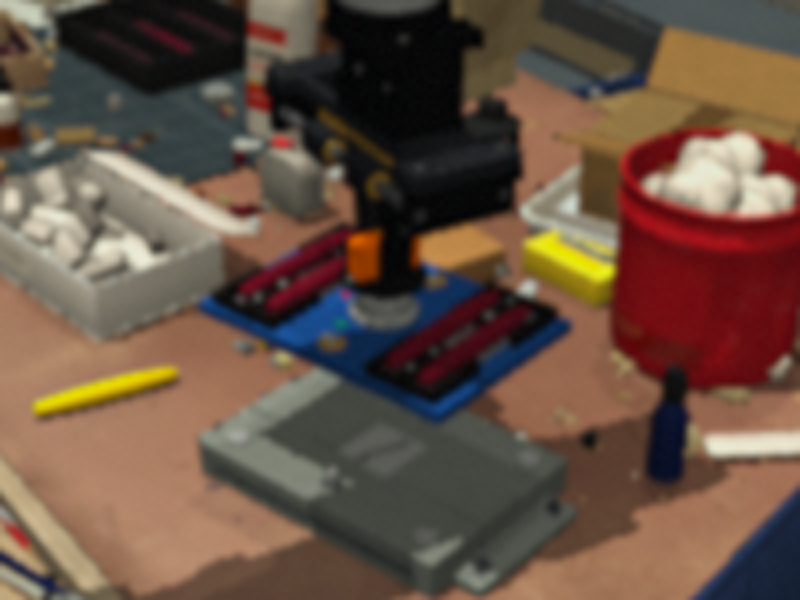

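The pallet, at crop (385,330), hangs level above the bare dock at (385,480). All four blanks are in their channels and the other things on the bench haven't moved. The plate's top is at about 0.138 m, so it has been lifted 100 mm.

```bash
python3 -c "
from plant import env
print(env.hand_in())"
```

```text
the job is handed in; nothing more can be done
None
```

I unlocked the pallet, lifted it by the knob and handed the job in at about 13 s: it hangs still and level about 100 mm above the dock, with all four blanks in their channels and the other bench items where they were.

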